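Pack the rescued jars and close the crate

ROBOT

A 6-joint arm with a two-finger parallel gripper is mounted at the origin on the work surface. World frame = base frame: x ahead of the robot, y to its left, z up, the work surface at z = 0. Lengths are in mm, angles in degrees, forces in N, time in s.
With the tool pointing down it reaches from about 350 to 850 mm from the base axis. Payload 8.1 kg.
Tool frame: the origin (TCP) lies on the centre line of the jaws, within the pads' length; the fingertips stand 19 mm ahead of it and the grasp point (between the pads) is the TCP (r.tip_reach is the z of the fingertips in the tool frame, in mm); z points along the fingers, y is the line along which they close (so a half turn about z gives the same grasp; the last joint's range is limited). The gripper opens to 85 mm and grips with 20 to 120 N. Pads are 22 mm wide; open, the fingers measure 114 mm over their backs; the gripper's body (76 mm by 85 mm) begins 54 mm behind the grasp point. The pads swing forward as they close: fully open they stand 13 mm farther back than shut.
Start: joints at [61.685, 7.471, 85.268, -0, 87.261, -4.893], TCP at [238.485, 550.573, 219.292] pointing down, gripper open.
Joint ranges: [-169.43, 169.43], [-51.17, 129.36], [1.28, 143.12], [-76.62, 256.62], [0, 156.53], [-152.29, 152.29]. Speed limits (degrees/s): [136.94, 136.94, 159.86, 180, 180, 180].

INTERFACE

Orientations are given as [roll, pitch, yaw] about the fixed x, y, z axes, in that order (R = Rz(yaw) Ry(pitch) Rx(roll)).
In Python, from bench import r gives the robot as it stands. The module is installed in compiled form; this text tells all that it offers.
- The arm moves only by the shell command python3 -m handwheel 'ROWS' [FORCE]. ROWS is JSON, a list of rows, each a list of 7 numbers: the shift along the tool's x, y, z in m, then the turn, a rotation vector about the tool's x, y, z in degrees, then the finger opening in m, from 0 to 0.0854. In form: [[tx, ty, tz, ax, ay, az, claw], ...]. A call has 1 to 8 rows; each row shifts and turns the commanded pose from where the row before left it, along the tool's axes as they then stand; what a row does not reach is not made up. A row lasts 1/12 s, in which the tool goes at most 41.7 mm and 7.16 degrees, less where a joint would pass 70% of its speed; a pose out of reach is approached as far as the arm can. A call with a gripper value outside its range is refused whole. The fingers move at their own pace and stop on an object; FORCE is the grip in N (left out, the last holds). Time passes only in rows, so rows that do not move let the fingers close. It gives the time, the measured TCP pose, the force, the opening and the grip force at its end, in the units of the state.
- r.sense(): the state, without advancing time (a new reading comes with each control period).
- r.snapshot(name): name is "scene" or "top"; returns (picture, depth): 480x640x3 uint8, blue, green, red; 480x640 float32, mm along the optical axis (not along the pixel's ray), 0 where there is no reading.
- r.calibration(name): a dict with "vfov" (degrees; the focal length in pixels is half the picture's height over the tangent of half this angle, whatever the lens; pixels are square), "cx", "cy" (the principal point, pixels), "dist" ([k1, k2, p1, p2, k3] as OpenCV has them; the pictures are not rectified), "rvec" (rotation vector, rad) and "tvec" (3), from world to camera coordinates, as OpenCV has them. Camera axes: x right, y down, z forward; pixel columns grow to the right and rows downward; lengths in mm; the calibration is good to about 2 mm. A picture is of the moment at which its call begins. calibration takes no time and is no camera call.
- r.hand_in(): hands the job in; it is judged then, once.
The state is a dict: "time": time; "joint_pos": joint angles; "qd": joint speeds; "joint_efforts": joint torques, N m; "tool_pos": TCP position; "tcp_rot": TCP orientation; "ft_force": force on the tool from outside, world axes, zero at the start; "wrist_torque": the same for the moment, N m; "finger_gap": finger opening in mm; "grip_force": force on a finger pad.
Only numpy, scipy, OpenCV 4.12 (cv2) and the standard library are available. Lean on these libraries where they do the work, as an engineer would, in place of code of your own. Each camera call takes 0.05 s, during which the arm holds its last target. There are 200 camera calls.

TASK

In this flooded kitchen, stand the two cleaned lidded jars from the table upright in the two empty cells of the plywood crate, one jar to a cell, setting each down gently rather than dropping it, and leave the two jars already packed in their cells. Then slide the crate's cover by its block handle towards the robot until it is fully closed over the four cells. Do not disturb the tin, the cup or the scrubbing brush.

Things in the scene. Friction and masses are not known exactly. Their poses are not given: they have to be found in the camera images.
- crate: plywood crate fixed to the table, 340 mm (its x, away from the robot) by 250 mm (its y), origin at the centre of its underside. Robot-side half: 2 x 2 cells, two holding a packed jar, the empty ones only a thin card disc; far half: a lid store under the open cover. Floor 8 mm thick. Heights: side walls (10 mm thick) 100 mm, with rails 112 mm; end walls and middle partition 92 mm.
- cell_0 (a point): point on the floor of a crate cell, at the cell's centre, axes as the crate. The cell is 75 mm (crate x) by 112 mm (crate y) inside; the dividers between cells are 6 mm thick, their tops 45 mm above the table. Robot-side row, left (crate -x, +y).
- cell_1 (a point): point on the floor of a crate cell, at the cell's centre, axes as the crate. The cell is 75 mm (crate x) by 112 mm (crate y) inside; the dividers between cells are 6 mm thick, their tops 45 mm above the table. Robot-side row, right (-x, -y).
- cell_2 (a point): point on the floor of a crate cell, at the cell's centre, axes as the crate. The cell is 75 mm (crate x) by 112 mm (crate y) inside; the dividers between cells are 6 mm thick, their tops 45 mm above the table. Far row, next to the cover, left (+y).
- cell_3 (a point): point on the floor of a crate cell, at the cell's centre, axes as the crate. The cell is 75 mm (crate x) by 112 mm (crate y) inside; the dividers between cells are 6 mm thick, their tops 45 mm above the table. Far row, right (-y).
- jar_a: jar to pack, standing on the table: glass jar with a screw lid, round, 50 mm diameter to 66 mm height, lid 47 mm diameter, 86 mm tall overall, about 0.2 kg. Origin at the centre of its underside, z along its axis (up).
- jar_b: jar to pack, standing on the table, same as jar_a: glass jar with a screw lid, round, 50 mm diameter to 66 mm height, lid 47 mm diameter, 86 mm tall overall, about 0.2 kg. Origin at the centre of its underside, z along its axis (up).
- packed_a: jar already packed in one of the cells, same as jar_a. glass jar with a screw lid, round, 50 mm diameter to 66 mm height, lid 47 mm diameter, 86 mm tall overall, about 0.2 kg. Origin at the centre of its underside, z along its axis (up).
- packed_b: jar already packed in another cell, same as jar_a. glass jar with a screw lid, round, 50 mm diameter to 66 mm height, lid 47 mm diameter, 86 mm tall overall, about 0.2 kg. Origin at the centre of its underside, z along its axis (up).
- pad_a: round card disc, 48 mm diameter, 1 mm thick, stuck at the centre of the floor of one empty cell; a jar stands on it as on the floor. Its origin is the cell's centre.
- pad_b: the same card disc in the other empty cell.
- cover (a joint): slide of the crate's flat plywood cover (172 mm along crate x, 240 mm along crate y, 8 mm thick, 100 mm up): 0 = fully open, over the far store; 0.166 m = fully closed over the four cells, against its stop. It closes along the crate's -x, towards the robot. Friction about 2 N.
- cover_grip (a point): centre of the block handle in the middle of the cover, 125 mm above the table; axes as the crate. The block is 30 mm (crate x) by 44 mm (crate y) and stands 34 mm above the cover (108 to 142 mm above the table). It moves with the cover.
- tin: bystander: plain steel food tin, 67 mm diameter, 100 mm tall, origin at the centre of its underside.
- mug: bystander: white cup without a handle, 72 mm rim diameter, 85 mm tall, origin at the centre of its underside.
- scrub_brush: bystander: wooden scrubbing brush lying bristles down, 60 x 150 x 40 mm (long along its y), origin at the centre of its underside.
Things that resemble listed ones, but are neither listed nor needed, are in the scene too. Leave any green, purple or red look-alike of the jar_b alone.

How it is judged (in metres and radians):
On the way:
1. the two jars stand upright and released, one in each of the two empty cells, with the cover still open ((((horizontal distance between jar_a and pad_a below 0.034 m and height (world z) of jar_a below 0.014 m and angle between jar_a's own z axis and vertical below 0.12 rad) and (horizontal distance between jar_b and pad_b below 0.034 m and height (world z) of jar_b below 0.014 m and angle between jar_b's own z axis and vertical below 0.12 rad)) or ((horizontal distance between jar_a and pad_b below 0.034 m and height (world z) of jar_a below 0.014 m and angle between jar_a's own z axis and vertical below 0.12 rad) and (horizontal distance between jar_b and pad_a below 0.034 m and height (world z) of jar_b below 0.014 m and angle between jar_b's own z axis and vertical below 0.12 rad))) and distance of each of packed_a, packed_b from where it was at the start of the episode below 0.04 m and angle between each of packed_a, packed_b's own z axis and vertical below 0.12 rad and contact force between the fingers and jar_a below 0.1 N and contact force between the fingers and jar_b below 0.1 N and contact force between the fingers and packed_a below 0.1 N and contact force between the fingers and packed_b below 0.1 N and linear speed of each of jar_a, jar_b, packed_a, packed_b below 0.03 m/s and value of joint cover below 0.06 m), for 0.2 s.
At the end, for the whole second after the job is handed in: Each empty cell now holds one jar, upright within 0.12 rad, on the floor, axis within 34 mm of the cell's centre (anywhere in it); the packed jars are upright and within 4 cm of where they were; all jars are released and at rest; the cover is closed to within 8 mm of its stop and at rest ((((horizontal distance between jar_a and pad_a below 0.034 m and height (world z) of jar_a below 0.014 m and angle between jar_a's own z axis and vertical below 0.12 rad) and (horizontal distance between jar_b and pad_b below 0.034 m and height (world z) of jar_b below 0.014 m and angle between jar_b's own z axis and vertical below 0.12 rad)) or ((horizontal distance between jar_a and pad_b below 0.034 m and height (world z) of jar_a below 0.014 m and angle between jar_a's own z axis and vertical below 0.12 rad) and (horizontal distance between jar_b and pad_a below 0.034 m and height (world z) of jar_b below 0.014 m and angle between jar_b's own z axis and vertical below 0.12 rad))) and distance of each of packed_a, packed_b from where it was at the start of the episode below 0.04 m and angle between each of packed_a, packed_b's own z axis and vertical below 0.12 rad and contact force between the fingers and jar_a below 0.1 N and contact force between the fingers and jar_b below 0.1 N and contact force between the fingers and packed_a below 0.1 N and contact force between the fingers and packed_b below 0.1 N and linear speed of each of jar_a, jar_b, packed_a, packed_b below 0.03 m/s and value of joint cover above 0.158 m and velocity of joint cover below 0.01 m/s); the robot touches nothing.
It fails at once if the tin is moved more than 3 cm (distance of tin from where it was at the start of the episode above 0.03 m).
It fails at once if the cup is moved more than 3 cm (distance of mug from where it was at the start of the episode above 0.03 m).
It fails at once if the scrubbing brush is moved more than 3 cm (distance of scrub_brush from where it was at the start of the episode above 0.03 m).
It fails at once if a packed jar is lifted out of its cell (height (world z) of any of packed_a, packed_b above 0.05 m).
It fails at once if a jar is dropped (falls freely at over 0.75 m/s, about 3 cm of fall) ((linear speed of jar_a above 0.75 m/s and contact force between the fingers and jar_a below 0.05 N) or (linear speed of jar_b above 0.75 m/s and contact force between the fingers and jar_b below 0.05 N)).
It also fails if it takes over 72 s, if anything falls off the work surface, if the arm or the gripper's body presses on something with over 40 N, if the wrist force passes 120 N, or if a joint passes its speed limit or range.

## Working session

There is one attempt and no reset: what is moved stays moved. The work goes in short steps, Python scripts to look and compute and a shell command to move; the robot and the scene stay as the last step left them, time stands still between calls to the robot, and variables do not carry over. Pictures are saved under pics/ and viewed, at most 10 in all, crops included, and the job is handed in when it is done.

```bash
mkdir -p pics
cat > h.py <<'E'
import numpy as np, cv2
from bench import r
def cal(n):
    c=r.calibration(n); f=240/np.tan(np.radians(c["vfov"])/2)
    K=np.array([[f,0,c["cx"]],[0,f,c["cy"]],[0,0,1]]); R=cv2.Rodrigues(np.array(c["rvec"],float))[0]
    return K,np.array(c["dist"],float),R,np.array(c["tvec"],float).ravel()
def ray(n,px):
    K,d,R,t=cal(n); u=cv2.undistortPoints(np.array(px,float).reshape(-1,1,2),K,d).reshape(-1,2)
    return -R.T@t, np.c_[u,np.ones(len(u))]@R   # origin, dirs (unit camera depth)
def onplane(n,px,z):
    o,d=ray(n,px); return o+d*((z-o[2])/d[:,2])[:,None]
def cloud(n,depth):
    v,u=np.mgrid[:480,:640]; o,d=ray(n,np.c_[u.ravel(),v.ravel()])
    return (o+d*depth.ravel()[:,None]).reshape(480,640,3)
E
python3 - <<'E'
from h import *
for n in("scene","top"):
    p,d=r.snapshot(n); cv2.imwrite(f"pics/{n}0.png",p); np.save(f"{n}0.npy",d); print(n,-cal(n)[2].T@cal(n)[3], (d>0).mean())
print(r.sense())
E
```

```text
scene [1385.14239489  -49.5390778   639.48688594] 0.9959830729166667
top [481.68183509 -39.32397149 946.3531095 ] 0.9957942708333334
{'time': 0.1, 'joint_pos': array([ 6.16842953e+01,  7.51336894e+00,  8.53240801e+01, -9.02756305e-04,
        8.72616426e+01, -4.89304170e+00]), 'qd': array([ 0.03276558,  0.0220697 , -0.2034952 ,  0.06910241,  0.0365742 ,
       -0.03941382]), 'joint_efforts': array([ 7.16675368e-04, -5.70953679e+01, -5.01941800e+01, -2.44921503e-04,
        8.35020735e-03,  8.51058803e-05]), 'tool_pos': array([238.24044931, 550.09947203, 218.31239989]), 'tcp_rot': array([-1.79901193e+02, -7.55375041e-03,  1.56577374e+02]), 'ft_force': array([ 0.50724072, -0.71271828,  0.13385974]), 'wrist_torque': array([-0.00192653,  0.00859686,  0.00861499]), 'grip_force': 0.0, 'finger_gap': 85.46602326300714}
```

View pics/scene0.png

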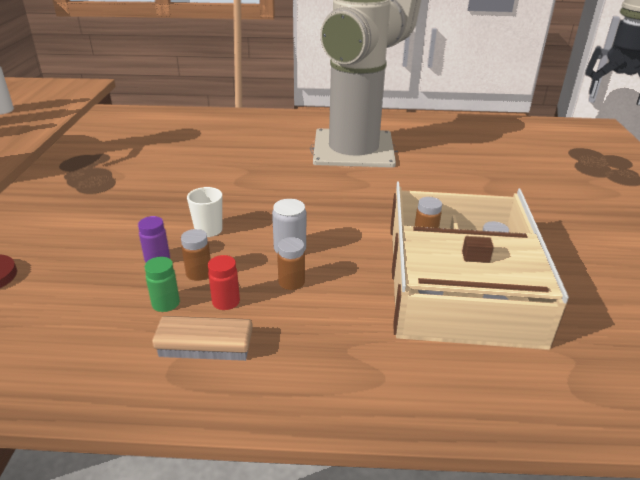

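View pics/top0.png

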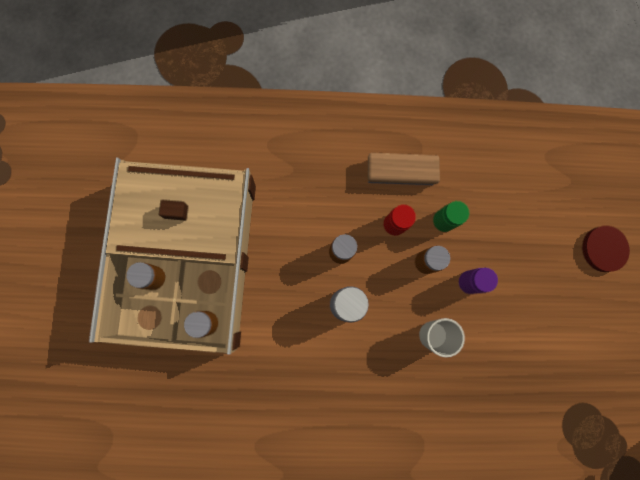

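The pictures show +x up and +y to the left in the top view.

- **Jars to pack:** the brown glass jars with grey lids, at top (344,247) and (436,258), scene (291,263) and (196,255).
- **Could be mistaken for them:** red (400,220), green (452,216), purple (479,281), the tin (350,305), and the packed jars at (141,276) and (198,324).
- **Empty cells with discs:** top (209,282), which is far right (cell_3), and (149,318), which is robot-side left (cell_0).
- **Cover handle:** top (173,210), scene (478,250).

Next I measure these and check my choice in a crop.

Run:
```python
from h import *
P={n:cv2.imread(f"pics/{n}0.png") for n in("scene","top")}; D={n:np.load(f"{n}0.npy") for n in P}
C={n:cloud(n,D[n]) for n in P}
# tall things from top depth: connected components in z bands
def comps(n,mask,lo=40):
    k,l,s,c=cv2.connectedComponentsWithStats(mask.astype(np.uint8),connectivity=4)
    for i in range(1,k):
        if s[i,4]>lo:
            q=C[n][l==i]; m=(q.min(0)+q.max(0))/2; (cc,rad)=cv2.minEnclosingCircle(q[:,:2].astype(np.float32))
            print(n,np.round(c[i]),s[i,4],"mid",np.round(m),"med z %.1f"%np.median(q[:,2]),"circ",np.round(cc,1),round(rad,1))
z=C["top"][...,2]
print("z80-97");comps("top",(z>78)&(z<98))
print("z97-104");comps("top",(z>97)&(z<106))
print("z>125");comps("top",(z>130)&(z<160))
print("z 30-50");comps("top",(z>30)&(z<50),150)
z=C["scene"][...,2]
print("scene z78-92");comps("scene",(z>80)&(z<92)&(C["scene"][...,0]>200)&(C["scene"][...,0]<800))
print("table",np.median(C["top"][380:440,150:300,2]),np.median(C["scene"][400:420,300:400,2]))
# rim edges of the crate, rails 112
t=C["top"]; m=(t[...,2]>95)&(t[...,1]>100); box=cv2.minAreaRect(t[m][:,:2].astype(np.float32)); print("crate top box",box)
# two-view triangulation of lid centres and handle
def tri(a,b):
    o1,d1=ray("top",[a]);o2,d2=ray("scene",[b]);d1,d2=d1[0],d2[0]
    s=np.linalg.lstsq(np.c_[d1,-d2],o2-o1,rcond=None)[0]; p,q=o1+d1*s[0],o2+d2*s[1]; return np.round((p+q)/2,1),round(np.linalg.norm(p-q),1)
def lid(n,c,w=16):
    # grey: low saturation blob near c
    h=cv2.cvtColor(P[n],cv2.COLOR_BGR2HSV); x,y=c; m=np.zeros((480,640),np.uint8); m[y-w:y+w,x-w:x+w]=((h[...,1]<70)&(h[...,2]>70))[y-w:y+w,x-w:x+w]
    k,l,s,cc=cv2.connectedComponentsWithStats(m); i=1+np.argmax(s[1:,4]); return s[i],cc[i]
for a,b in(((344,247),(291,250)),((436,258),(195,240))):
    print(lid("top",a),lid("scene",b)); 
    print(tri(lid("top",a)[1],lid("scene",b)[1]))
print("pads",onplane("top",[(209,282),(149,318)],9).round(1))
a=P["top"][190:310,310:510]; cv2.imwrite("pics/crop1.png",cv2.resize(np.vstack([a,P["scene"][200:320,130:330]]),None,fx=2.5,fy=2.5,interpolation=cv2.INTER_CUBIC))
```

```text
z80-97
top [183. 166.] 205 mid [743. 188.  93.] med z 92.8 circ [741.7 187.5] 114.0
top [241. 263.] 367 mid [568.  69.  88.] med z 88.0 circ [567.8  70.7] 169.5
top [457. 212.] 470 mid [ 672. -343.   85.] med z 86.7 circ [ 673.2 -343. ] 24.6
top [403. 216.] 470 mid [ 661. -237.   85.] med z 86.5 circ [ 661.3 -236.9] 23.7
top [344. 246.] 481 mid [ 599. -123.   86.] med z 86.7 circ [ 598.9 -123.5] 23.3
top [437. 258.] 491 mid [ 582. -302.   85.] med z 86.6 circ [ 582.2 -302.1] 23.9
top [141. 327.] 1052 mid [486. 207.  88.] med z 91.9 circ [484.7 202.2] 138.9
top [140. 275.] 555 mid [533. 255.  88.] med z 94.3 circ [532.4 255. ] 24.4
top [485. 280.] 494 mid [ 542. -395.   84.] med z 86.4 circ [ 542.4 -395. ] 24.5
top [341. 304.] 122 mid [ 491. -125.   89.] med z 90.6 circ [ 491.1 -136.1] 33.3
top [197. 324.] 542 mid [447. 143.  88.] med z 94.5 circ [446.2 143.3] 24.1
top [447. 338.] 307 mid [ 434. -315.   84.] med z 84.9 circ [ 433.6 -315.9] 36.7
z97-104
top [101. 297.] 469 mid [491. 318. 102.] med z 100.7 circ [490.9 321.1] 79.8
top [233. 285.] 97 mid [520.  81. 101.] med z 100.3 circ 
[... 1286 characters left out ...]
04. 186.  86.] med z 86.3 circ [708.4 187.4] 131.6
table 0.5202214472437845 0.42040013110670316
crate top box ((575.3848876953125, 207.0213623046875), (230.65875244140625, 340.3848571777344), 87.08026123046875)
(array([332, 234,  25,  25, 481], dtype=int32), array([344.27650728, 246.32848233])) (array([275, 234,  31,  25, 696], dtype=int32), array([289.98706897, 244.87931034]))
(array([ 598.5, -123.9,   86. ]), np.float64(1.3))
(array([426, 246,  24,  24, 462], dtype=int32), array([437.56277056, 257.38528139])) (array([181, 224,  30,  26, 597], dtype=int32), array([196.02847571, 236.59631491]))
(array([ 582.3, -300. ,   86.1]), np.float64(4.0))
pads [[528.  141.5   9. ]
 [452.7 257.3   9. ]]
```

View pics/crop1.png

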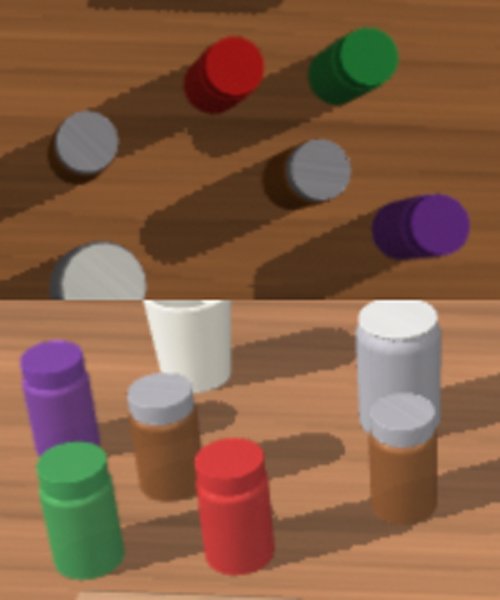

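The crop confirms the choice. The two brown grey-lidded jars are at (598.5,-123.5) and (582,-302), with lid tops at z≈86, and the look-alikes are all painted. The crate is centred near (575,194) with a yaw of about -3°. I'll turn the tool to the crate's yaw and travel to the first jar.

```bash
python3 -m handwheel '[[0,0,0,0,0,-6.83,0.0854],[0,0,0,0,0,-6.83,0.0854],[0,0,0,0,0,-6.83,0.0854],[-0.0197,-0.0327,0,0,0,0,0.0854],[-0.0197,-0.0327,0,0,0,0,0.0854],[-0.0197,-0.0327,0,0,0,0,0.0854],[-0.0197,-0.0327,0,0,0,0,0.0854],[-0.0197,-0.0327,0,0,0,0,0.0854]]' 40
python3 -m handwheel '[[-0.0197,-0.0327,0,0,0,0,0.0854],[-0.0197,-0.0327,0,0,0,0,0.0854],[-0.0197,-0.0327,0,0,0,0,0.0854],[-0.0197,-0.0327,0,0,0,0,0.0854],[-0.0197,-0.0327,0,0,0,0,0.0854],[-0.0197,-0.0327,0,0,0,0,0.0854],[-0.0197,-0.0327,0,0,0,0,0.0854],[-0.0197,-0.0327,0,0,0,0,0.0854]]'
```

```text
time: 0.77
tool_pos: [328.6, 380.5, 218.7]
tcp_rot: [-180.0, -0.0, 177.1]
ft_force: [0.9, -0.5, -0.4]
finger_gap: 85.2
grip_force: 0.0
time: 1.43
tool_pos: [472.8, 111.1, 219.0]
tcp_rot: [-180.0, -0.0, 177.1]
ft_force: [-0.3, 0.3, -0.9]
finger_gap: 85.4
grip_force: 0.0
```

Run:
```python
from h import *
# refined pad centres: colour of card vs floor, inside the cells, from the top image
p=cv2.imread("pics/top0.png"); C=cloud("top",np.load("top0.npy")); z=C[...,2]
for (u,v) in((209,282),(149,318)):
    w=p[v-18:v+19,u-18:u+19].astype(int); lum=w.sum(2); m=((lum<np.percentile(lum,45))&(np.abs(z[v-18:v+19,u-18:u+19]-9)<6)).astype(np.uint8)
    k,l,s,c=cv2.connectedComponentsWithStats(cv2.morphologyEx(m,cv2.MORPH_OPEN,np.ones((3,3),np.uint8)))
    for i in range(1,k):
        if s[i,4]>60: print((u,v),s[i],onplane("top",[c[i]+[u-18,v-18]],9).round(1))
    print(p[v,u],p[v,u+16],p[v-16,u])
# crate yaw from side rails & cover handle
q=C[(z>96)&(z<116)&(C[...,1]>290)&(C[...,1]<340)]; f=np.polyfit(q[:,0],q[:,1],1); print("left wall",np.degrees(np.arctan(f[0])),np.polyval(f,575))
q=C[(z>96)&(z<116)&(C[...,1]>60)&(C[...,1]<95)]; f=np.polyfit(q[:,0],q[:,1],1); print("right wall",np.degrees(np.arctan(f[0])),np.polyval(f,575))
```

```text
(209, 282) [  6   6  26  24 501] [[528.6 141.3   9. ]]
[41 63 89] [ 62  88 109] [ 66  95 115]
(149, 318) [ 0  0 10  9 87] [[479.6 286.8   9. ]]
(149, 318) [ 10   0  27  37 463] [[461.3 241.7   9. ]]
[ 65  98 137] [ 69  99 121] [ 66  96 117]
left wall -4.515055077071283 311.05624678455627
right wall -0.5757051298574597 79.83861261800999
```

```bash
python3 -m handwheel '[[-0.0197,-0.0327,0,0,0,0,0.0854],[-0.0197,-0.0327,0,0,0,0,0.0854],[-0.0197,-0.0327,0,0,0,0,0.0854],[-0.0197,-0.0327,0,0,0,0,0.0854],[-0.0197,-0.0327,0,0,0,0,0.0854],[-0.0197,-0.0327,0,0,0,0,0.0854],[-0.0197,-0.0327,0,0,0,0,0.0854],[0,0,0,0,0,0,0.0854]]'
python3 -m handwheel '[[0,0,0.03,0,0,0,0.0854],[0,0,0.03,0,0,0,0.0854],[0,0,0.03,0,0,0,0.0854],[0,0,0,0,0,0,0.0854]]'
```

```text
time: 2.1
tool_pos: [599.5, -128.8, 217.3]
tcp_rot: [-179.9, -0.1, 176.8]
ft_force: [-0.1, 0.5, -0.2]
finger_gap: 85.3
grip_force: 0.0
time: 2.43
tool_pos: [593.7, -121.5, 121.2]
tcp_rot: [179.8, -0.7, 177.0]
ft_force: [-1.4, 0.2, -2.7]
finger_gap: 85.5
grip_force: 0.0
```

```bash
python3 -m handwheel '[[0,0,0,0,0,0,0.0854],[0,0,0,0,0,0,0.0854],[0,0,0,0,0,0,0.0854]]'
```

```text
time: 2.68
tool_pos: [600.1, -123.1, 132.3]
tcp_rot: [-179.9, 0.2, 177.1]
ft_force: [0.7, 0.2, 0.5]
finger_gap: 85.4
grip_force: 0.0
```

```bash
python3 -m handwheel '[[0,0,0.01,0,0,0,0.0854],[0,0,0.02,0,0,0,0.0854],[0,0,0.02,0,0,0,0.0854],[0,0,0.015,0,0,0,0.0854],[0,0,0.006,0,0,0,0.0854],[0,0,0,0,0,0,0.0854],[0,0,0,0,0,0,0.0854],[0,0,0,0,0,0,0.0854]]'
python3 -m handwheel '[[0,0,0,0,0,0,0.04],[0,0,0,0,0,0,0.04],[0,0,0,0,0,0,0.04],[0,0,0,0,0,0,0.04],[0,0,0,0,0,0,0.04],[0,0,0,0,0,0,0.04],[0,0,0,0,0,0,0.04],[0,0,0,0,0,0,0.04]]' 40
```

```text
time: 3.35
tool_pos: [599.7, -123.0, 60.0]
tcp_rot: [-180.0, 0.1, 177.1]
ft_force: [0.0, 0.6, 0.3]
finger_gap: 85.4
grip_force: 0.0
time: 4.02
tool_pos: [599.2, -123.0, 59.3]
tcp_rot: [-180.0, 0.1, 177.1]
ft_force: [-1.7, -0.2, 5.2]
finger_gap: 44.4
grip_force: 40.8
```

```bash
python3 -m handwheel '[[0,0,-0.01,0,0,0,0.04],[0,0,-0.025,0,0,0,0.04],[0,0,-0.035,0,0,0,0.04],[0,0,-0.035,0,0,0,0.04],[0,0,-0.03,0,0,0,0.04],[0,0,-0.02,0,0,0,0.04],[0,0,-0.01,0,0,0,0.04],[0,0,0,0,0,0,0.04]]'
python3 -m handwheel '[[0.003,0.01,0,0,0,0,0.04],[0.006,0.02,0,0,0,0,0.04],[0.01,0.03,0,0,0,0,0.04],[0.011,0.035,0,0,0,0,0.04],[0.011,0.035,0,0,0,0,0.04],[0.011,0.035,0,0,0,0,0.04],[0.011,0.035,0,0,0,0,0.04],[0.01,0.03,0,0,0,0,0.04]]'
python3 -m handwheel '[[0.006,0.02,0,0,0,0,0.04],[0.004,0.01,0,0,0,0,0.04],[0,0,0,0,0,0,0.04],[0,0,0,0,0,0,0.04],[0,0,0,0,0,0,0.04]]'
python3 - <<'E'
from h import *
p,d=r.snapshot("scene"); cv2.imwrite("pics/s1.png",p[0:360,240:640])
E
```

```text
time: 4.68
tool_pos: [599.8, -123.1, 226.6]
tcp_rot: [-179.9, 0.3, 177.1]
ft_force: [0.5, 0.1, -1.0]
finger_gap: 43.8
grip_force: 41.3
time: 5.35
tool_pos: [534.5, 113.3, 220.1]
tcp_rot: [-180.0, -0.3, 177.1]
ft_force: [0.6, 0.4, -2.0]
finger_gap: 44.0
grip_force: 41.3
time: 5.77
tool_pos: [528.6, 140.3, 222.2]
tcp_rot: [-179.9, -0.1, 177.0]
ft_force: [0.2, -0.0, -2.5]
finger_gap: 44.3
grip_force: 41.3
```

View pics/s1.png

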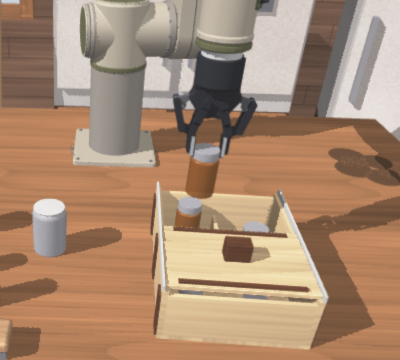

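The picture shows jar 1 hanging over cell_3, near full-image (443,172). The grip looks closer to the lid than planned, so I'll measure its bottom height and tilt.

```bash
cat > hang.py <<'E'
from h import *
def hang():
    s=r.sense()["tool_pos"]; p,d=r.snapshot("scene"); C=cloud("scene",d); h=cv2.cvtColor(p,cv2.COLOR_BGR2HSV)
    m=(np.hypot(C[...,0]-s[0],C[...,1]-s[1])<45)&(C[...,2]<s[2]+30)&(C[...,2]>125)&(d>0)&(h[...,1]>120)
    k,l,st,c=cv2.connectedComponentsWithStats(m.astype(np.uint8)); i=1+np.argmax(st[1:,4]); q=C[l==i]
    print("tcp",s.round(1),"brown z",np.percentile(q[:,2],[0.5,99.5]).round(1),"n",len(q),"px",c[i].round())
    zs=q[:,2]
    for a in np.arange(zs.min(),zs.max()-8,12):
        b=q[(zs>=a)&(zs<a+12)]; print(round(a),"y mid %.1f width %.1f xmax %.1f"%((b[:,1].min()+b[:,1].max())/2,np.ptp(b[:,1]),np.percentile(b[:,0],98)))
if __name__=="__main__": hang()
E
python3 hang.py
```

```text
tcp [528.9 140.  222.5] brown z [166.5 233.5] n 1013 px [441. 178.]
166 y mid 139.5 width 50.6 xmax 552.6
178 y mid 139.7 width 49.6 xmax 552.5
190 y mid 139.5 width 49.2 xmax 552.3
202 y mid 139.9 width 49.7 xmax 552.7
214 y mid 139.7 width 49.1 xmax 552.5
226 y mid 139.9 width 49.3 xmax 552.4
```

The jar hangs upright with its bottom about 57 mm below the TCP. I'll lower it in stages.

```bash
python3 -m handwheel '[[0,0,0.01,0,0,0,0.04],[0,0,0.02,0,0,0,0.04],[0,0,0.025,0,0,0,0.04],[0,0,0.025,0,0,0,0.04],[0,0,0.025,0,0,0,0.04],[0,0,0.02,0,0,0,0.04],[0,0,0.01,0,0,0,0.04],[0,0,0.005,0,0,0,0.04]]'
python3 -m handwheel '[[0,0,0,0,0,0,0.04],[0,0,0,0,0,0,0.04],[0,0,0.003,0,0,0,0.04],[0,0,0.003,0,0,0,0.04],[0,0,0.002,0,0,0,0.04],[0,0,0,0,0,0,0.04],[0,0,0,0,0,0,0.04]]'
```

```text
time: 6.53
tool_pos: [527.4, 140.3, 80.6]
tcp_rot: [-179.9, -0.2, 177.0]
ft_force: [-0.6, -1.0, -0.5]
finger_gap: 44.1
grip_force: 41.4
time: 7.12
tool_pos: [528.9, 141.2, 75.4]
tcp_rot: [-180.0, 0.0, 177.1]
ft_force: [0.2, 0.1, -1.5]
finger_gap: 44.2
grip_force: 41.4
```

```bash
python3 -m handwheel '[[0,0,0.0015,0,0,0,0.04],[0,0,0.0015,0,0,0,0.04],[0,0,0.0015,0,0,0,0.04],[0,0,0,0,0,0,0.04],[0,0,0,0,0,0,0.04]]'
python3 -m handwheel '[[0,0,0.001,0,0,0,0.04],[0,0,0.001,0,0,0,0.04],[0,0,0,0,0,0,0.04],[0,0,0,0,0,0,0.04]]'
```

```text
time: 7.53
tool_pos: [528.8, 141.2, 70.6]
tcp_rot: [-180.0, -0.0, 177.1]
ft_force: [0.7, 0.0, -0.8]
finger_gap: 44.3
grip_force: 41.4
time: 7.87
tool_pos: [528.8, 141.1, 68.7]
tcp_rot: [-180.0, -0.0, 177.1]
ft_force: [0.6, 0.6, -1.6]
finger_gap: 44.3
grip_force: 41.4
```

```bash
python3 -m handwheel '[[0,0,0.001,0,0,0,0.04],[0,0,0.001,0,0,0,0.04],[0,0,0,0,0,0,0.04],[0,0,0,0,0,0,0.04]]'
```

```text
time: 8.2
tool_pos: [529.4, 141.1, 67.4]
tcp_rot: [180.0, 0.1, 177.1]
ft_force: [-0.2, -0.8, 3.7]
finger_gap: 44.3
grip_force: 41.6
```

The force rises at z 67.4, so the jar is on the floor. I'll open part way, within the cell width, and rise.

```bash
python3 -m handwheel '[[0,0,0,0,0,0,0.052],[0,0,0,0,0,0,0.056],[0,0,0,0,0,0,0.06],[0,0,0,0,0,0,0.064],[0,0,0,0,0,0,0.066],[0,0,0,0,0,0,0.066],[0,0,0,0,0,0,0.066]]'
python3 -m handwheel '[[0,0,-0.005,0,0,0,0.066],[0,0,-0.015,0,0,0,0.066],[0,0,-0.025,0,0,0,0.066],[0,0,-0.03,0,0,0,0.066],[0,0,-0.03,0,0,0,0.066],[0,0,-0.025,0,0,0,0.066],[0,0,-0.015,0,0,0,0.066],[0,0,-0.005,0,0,0,0.0854]]'
```

```text
time: 8.78
tool_pos: [528.9, 141.2, 66.7]
tcp_rot: [-180.0, -0.0, 177.1]
ft_force: [-0.5, -0.0, -1.1]
finger_gap: 65.9
grip_force: 0.0
time: 9.45
tool_pos: [530.7, 141.5, 221.1]
tcp_rot: [179.9, 0.3, 177.1]
ft_force: [-0.2, 0.5, 0.4]
finger_gap: 76.3
grip_force: 0.0
```

```bash
python3 -m handwheel '[[-0.0017,-0.01,0,0,0,0,0.0854],[-0.0035,-0.02,0,0,0,0,0.0854],[-0.005,-0.03,0,0,0,0,0.0854],[-0.0066,-0.038,0,0,0,0,0.0854],[-0.0066,-0.038,0,0,0,0,0.0854],[-0.0066,-0.038,0,0,0,0,0.0854],[-0.0066,-0.038,0,0,0,0,0.0854],[-0.0066,-0.038,0,0,0,0,0.0854]]'
python3 -m handwheel '[[-0.0066,-0.038,0,0,0,0,0.0854],[-0.0066,-0.038,0,0,0,0,0.0854],[-0.0066,-0.038,0,0,0,0,0.0854],[-0.0066,-0.038,0,0,0,0,0.0854],[-0.0043,-0.025,0,0,0,0,0.0854],[-0.002,-0.012,0,0,0,0,0.0854],[0,0,0,0,0,0,0.0854],[0,0,0,0,0,0,0.0854]]'
python3 -m handwheel '[[0,0,0,0,0,0,0.0854],[0,0,0,0,0,0,0.0854],[0,0,0,0,0,0,0.0854]]'
python3 - <<'E'
from h import *
p,d=r.snapshot("top"); C=cloud("top",d); z=C[...,2]
for b,a in(("crate",p[150:360,80:260]),):cv2.imwrite("pics/t2.png",cv2.resize(a,None,fx=2.5,fy=2.5))
for n,x,y in(("cell3",529,141),("cell0",454,260)):
    m=(np.hypot(C[...,0]-x,C[...,1]-y)<50)&(z>90)&(z<99); q=C[m]; 
    if len(q): print(n,cv2.minEnclosingCircle(q[:,:2].astype(np.float32)),np.median(q[:,2]))
E
```

```text
time: 10.12
tool_pos: [557.9, -113.0, 214.5]
tcp_rot: [180.0, -0.2, 177.1]
ft_force: [0.6, 1.2, -0.2]
finger_gap: 85.5
grip_force: 0.0
time: 10.78
tool_pos: [581.3, -301.1, 214.9]
tcp_rot: [179.9, -0.1, 177.0]
ft_force: [-0.5, 1.0, -0.0]
finger_gap: 85.3
grip_force: 0.0
time: 11.03
tool_pos: [582.5, -299.7, 216.9]
tcp_rot: [180.0, 0.0, 177.2]
ft_force: [0.1, -0.1, -0.8]
finger_gap: 85.4
grip_force: 0.0
cell3 ((530.1026611328125, 140.03387451171875), 23.809768676757812) 94.45995498901448
cell0 ((414.7484436035156, 263.4980163574219), 30.219831466674805) 92.46915074384276
```

View pics/t2.png

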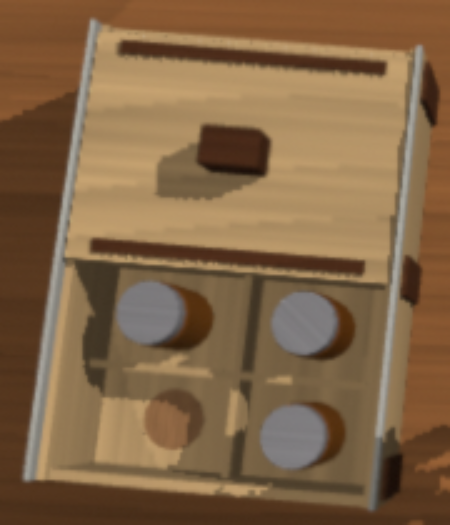

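The picture shows jar 1 upright in cell_3, with its lid at crop (305,324), and the remaining disc at crop (174,419), full-image (149.6,317.6). Next I grasp jar 2.

```bash
python3 -m handwheel '[[0,-0.001,0.01,0,0,0,0.0854],[0,0,0.03,0,0,0,0.0854],[0,0,0.03,0,0,0,0.0854],[0,0,0.03,0,0,0,0.0854],[0,0,0.03,0,0,0,0.0854],[0,0,0.018,0,0,0,0.0854],[0,0,0.007,0,0,0,0.0854],[0,0,0.003,0,0,0,0.0854]]'
python3 -m handwheel '[[0,0,0,0,0,0,0.0854],[0,0,0,0,0,0,0.0854],[0,0,0,0,0,0,0.04],[0,0,0,0,0,0,0.04],[0,0,0,0,0,0,0.04],[0,0,0,0,0,0,0.04],[0,0,0,0,0,0,0.04],[0,0,0,0,0,0,0.04]]' 40
python3 -m handwheel '[[0,0,0,0,0,0,0.04],[0,0,0,0,0,0,0.04]]'
```

```text
time: 11.75
tool_pos: [580.9, -301.0, 56.3]
tcp_rot: [179.9, -0.2, 177.1]
ft_force: [-0.0, 0.0, -0.7]
finger_gap: 85.4
grip_force: 0.0
time: 12.42
tool_pos: [583.1, -302.6, 60.3]
tcp_rot: [-179.9, 0.1, 177.1]
ft_force: [-0.8, -0.3, 5.5]
finger_gap: 44.2
grip_force: 40.7
time: 12.58
tool_pos: [583.0, -302.7, 60.3]
tcp_rot: [-179.9, 0.1, 177.1]
ft_force: [-0.4, -0.2, 5.6]
finger_gap: 44.4
grip_force: 40.7
```

```bash
python3 -m handwheel '[[0,0,-0.01,0,0,0,0.04],[0,0,-0.025,0,0,0,0.04],[0,0,-0.035,0,0,0,0.04],[0,0,-0.035,0,0,0,0.04],[0,0,-0.03,0,0,0,0.04],[0,0,-0.02,0,0,0,0.04],[0,0,-0.01,0,0,0,0.04],[0,0,0,0,0,0,0.04]]'
python3 -m handwheel '[[0.0028,0.01,0,0,0,0,0.04],[0.0057,0.02,0,0,0,0,0.04],[0.0085,0.03,0,0,0,0,0.04],[0.01,0.035,0,0,0,0,0.04],[0.01,0.035,0,0,0,0,0.04],[0.01,0.035,0,0,0,0,0.04],[0.01,0.035,0,0,0,0,0.04],[0.01,0.035,0,0,0,0,0.04]]'
python3 -m handwheel '[[0.01,0.035,0,0,0,0,0.04],[0.01,0.035,0,0,0,0,0.04],[0.01,0.035,0,0,0,0,0.04],[0.01,0.035,0,0,0,0,0.04],[0.01,0.035,0,0,0,0,0.04],[0.01,0.035,0,0,0,0,0.04],[0.01,0.035,0,0,0,0,0.04],[0.0085,0.03,0,0,0,0,0.04]]'
python3 -m handwheel '[[0.0068,0.024,0,0,0,0,0.04],[0.004,0.014,0,0,0,0,0.04],[0.0017,0.006,0,0,0,0,0.04],[0,0,0,0,0,0,0.04],[0,0,0,0,0,0,0.04],[0,0,0,0,0,0,0.04],[0,0,0,0,0,0,0.04]]'
python3 hang.py
```

```text
time: 13.25
tool_pos: [583.4, -302.8, 227.4]
tcp_rot: [-179.9, 0.2, 177.1]
ft_force: [-0.1, -0.4, -0.7]
finger_gap: 44.2
grip_force: 41.5
time: 13.92
tool_pos: [524.7, -61.5, 220.4]
tcp_rot: [179.9, -0.3, 177.1]
ft_force: [1.0, 1.1, -1.2]
finger_gap: 44.4
grip_force: 41.5
time: 14.58
tool_pos: [459.9, 216.7, 220.7]
tcp_rot: [-179.9, -0.3, 177.1]
ft_force: [1.2, -0.5, -1.6]
finger_gap: 44.2
grip_force: 41.5
time: 15.17
tool_pos: [452.9, 258.1, 223.4]
tcp_rot: [-180.0, -0.0, 177.0]
ft_force: [-0.5, 0.7, -3.0]
finger_gap: 44.1
grip_force: 41.5
tcp [452.9 258.1 223.4] brown z [165.8 234.1] n 946 px [497. 161.]
164 y mid 255.8 width 51.2 xmax 477.5
176 y mid 256.5 width 51.5 xmax 476.4
188 y mid 256.4 width 50.4 xmax 476.7
200 y mid 256.1 width 49.2 xmax 476.2
212 y mid 256.7 width 49.9 xmax 477.9
224 y mid 256.3 width 48.1 xmax 477.8
```

```bash
python3 -m handwheel '[[0,0,0.01,0,0,0,0.04],[0,0,0.02,0,0,0,0.04],[0,0,0.025,0,0,0,0.04],[0,0,0.025,0,0,0,0.04],[0,0,0.025,0,0,0,0.04],[0,0,0.02,0,0,0,0.04],[0,0,0.01,0,0,0,0.04],[0,0,0.005,0,0,0,0.04]]'
python3 -m handwheel '[[0,0,0,0,0,0,0.04],[0,0,0,0,0,0,0.04],[0,0,0.003,0,0,0,0.04],[0,0,0.002,0,0,0,0.04],[0,0,0.002,0,0,0,0.04],[0,0,0.001,0,0,0,0.04],[0,0,0,0,0,0,0.04],[0,0,0,0,0,0,0.04]]'
python3 -m handwheel '[[0,0,0.001,0,0,0,0.04],[0,0,0.001,0,0,0,0.04],[0,0,0,0,0,0,0.04],[0,0,0,0,0,0,0.04],[0,0,0,0,0,0,0.04]]'
```

```text
time: 15.88
tool_pos: [451.4, 258.2, 81.3]
tcp_rot: [-179.9, -0.2, 177.0]
ft_force: [0.1, -0.3, -1.8]
finger_gap: 44.2
grip_force: 41.6
time: 16.55
tool_pos: [452.7, 259.2, 75.8]
tcp_rot: [-180.0, 0.0, 177.1]
ft_force: [1.0, 0.2, -2.3]
finger_gap: 44.4
grip_force: 41.6
time: 16.97
tool_pos: [452.8, 259.2, 73.8]
tcp_rot: [-180.0, -0.0, 177.1]
ft_force: [-0.7, -0.5, -1.7]
finger_gap: 44.0
grip_force: 41.6
```

```bash
python3 -m handwheel '[[0,0,0.001,0,0,0,0.04],[0,0,0.001,0,0,0,0.04],[0,0,0.001,0,0,0,0.04],[0,0,0,0,0,0,0.04],[0,0,0,0,0,0,0.04]]'
python3 -m handwheel '[[0,0,0.001,0,0,0,0.04],[0,0,0.001,0,0,0,0.04],[0,0,0,0,0,0,0.04],[0,0,0,0,0,0,0.04]]'
```

```text
time: 17.38
tool_pos: [452.7, 259.2, 70.6]
tcp_rot: [-180.0, -0.0, 177.1]
ft_force: [0.4, -0.9, -1.8]
finger_gap: 44.3
grip_force: 41.6
time: 17.72
tool_pos: [452.6, 259.2, 68.7]
tcp_rot: [-180.0, -0.0, 177.1]
ft_force: [-0.6, -0.1, -2.3]
finger_gap: 44.1
grip_force: 41.6
```

```bash
python3 -m handwheel '[[0,0,0.001,0,0,0,0.04],[0,0,0.001,0,0,0,0.04],[0,0,0,0,0,0,0.04],[0,0,0,0,0,0,0.04]]'
```

```text
time: 18.05
tool_pos: [453.7, 259.3, 68.3]
tcp_rot: [180.0, 0.1, 177.1]
ft_force: [-1.7, -2.4, 8.5]
finger_gap: 44.2
grip_force: 42.4
```

```bash
python3 -m handwheel '[[0,0,0,0,0,0,0.052],[0,0,0,0,0,0,0.056],[0,0,0,0,0,0,0.06],[0,0,0,0,0,0,0.064],[0,0,0,0,0,0,0.066],[0,0,0,0,0,0,0.066],[0,0,0,0,0,0,0.066]]'
python3 -m handwheel '[[0,0,-0.005,0,0,0,0.066],[0,0,-0.015,0,0,0,0.066],[0,0,-0.025,0,0,0,0.066],[0,0,-0.03,0,0,0,0.066],[0,0,-0.03,0,0,0,0.066],[0,0,-0.025,0,0,0,0.066],[0,0,-0.015,0,0,0,0.066],[0,0,-0.005,0,0,0,0.0854]]'
python3 -m handwheel '[[0,-0.01,0,0,0,0,0.0854],[0,-0.02,0,0,0,0,0.0854],[0,-0.03,0,0,0,0,0.0854],[0,-0.035,0,0,0,0,0.0854],[0,-0.035,0,0,0,0,0.0854],[0,-0.035,0,0,0,0,0.0854],[0,-0.02,0,0,0,0,0.0854],[0,-0.01,0,0,0,0,0.0854]]'
python3 -m handwheel '[[0,0,0,0,0,0,0.0854],[0,0,0,0,0,0,0.0854],[0,0,0,0,0,0,0.0854]]'
python3 - <<'E'
from h import *
p,d=r.snapshot("top"); C=cloud("top",d); z=C[...,2]; cv2.imwrite("pics/t3.png",p)
k,l,s,c=cv2.connectedComponentsWithStats(((z>84)&(z<98)&(C[...,1]>95)&(C[...,1]<300)&(C[...,0]>425)&(C[...,0]<565)).astype(np.uint8))
for i in range(1,k):
    if s[i,4]>100: q=C[l==i]; print(c[i].round(),s[i,4],np.round(cv2.minEnclosingCircle(q[:,:2].astype(np.float32))[0],1),np.percentile(q[:,2],[2,50,98]).round(1))
m=(z>136)&(z<150)&(np.hypot(C[...,0]-650,C[...,1]-190)<45); print(cv2.minAreaRect(C[m][:,:2].astype(np.float32)),np.median(C[m][:,2]))
E
```

```text
time: 18.63
tool_pos: [452.7, 259.2, 66.7]
tcp_rot: [-180.0, -0.0, 177.1]
ft_force: [0.2, 0.4, -0.0]
finger_gap: 66.3
grip_force: 0.0
time: 19.3
tool_pos: [454.4, 260.0, 221.0]
tcp_rot: [179.8, 0.3, 177.1]
ft_force: [0.4, -0.1, -0.1]
finger_gap: 76.4
grip_force: 0.0
time: 19.97
tool_pos: [441.4, 61.5, 214.8]
tcp_rot: [-179.9, -0.2, 176.9]
ft_force: [-0.1, -0.2, -0.4]
finger_gap: 85.4
grip_force: 0.0
time: 20.22
tool_pos: [442.5, 65.2, 216.1]
tcp_rot: [180.0, -0.1, 177.1]
ft_force: [-0.0, -0.8, -0.0]
finger_gap: 85.3
grip_force: 0.0
[139. 275.] 531 [532.7 255.3] [86.3 94.2 97.1]
[201. 279.] 502 [530.  139.9] [90.2 94.4 97.5]
((650.7023315429688, 190.78897094726562), (45.381439208984375, 30.739791870117188), 87.1857681274414) 142.33059480294457
```

View pics/t3.png

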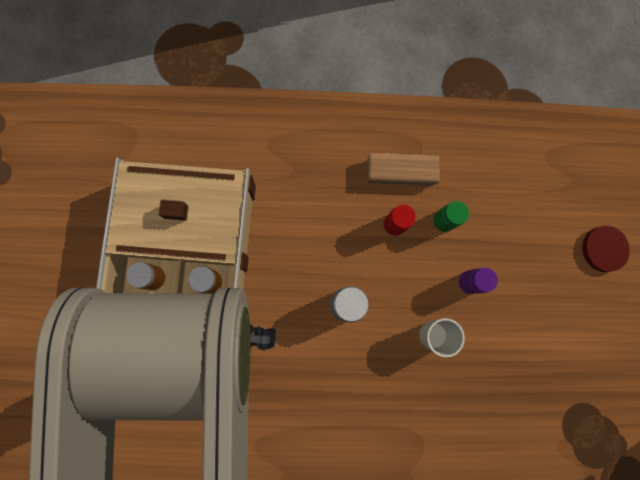

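Jar 1 and packed_a stand well, but the arm hides the front row in this picture. I'll move clear towards the handle side and recheck.

```bash
python3 -m handwheel '[[-0.01,-0.005,0,0,0,0,0.0854],[-0.025,-0.01,0,0,0,0,0.0854],[-0.035,-0.015,0,0,0,0,0.0854],[-0.038,-0.015,0,0,0,0,0.0854],[-0.038,-0.015,0,0,0,0,0.0854],[-0.03,-0.01,0,0,0,0,0.0854],[-0.016,-0.005,0,0,0,0,0.0854],[-0.008,0,0,0,0,0,0.0854]]'
python3 -m handwheel '[[0,0,0,0,0,0,0.0854],[0,0,0,0,0,0,0.0854],[0,0,0,0,0,0,0.0854]]'
python3 - <<'E'
from h import *
p,d=r.snapshot("top"); C=cloud("top",d); z=C[...,2]; cv2.imwrite("pics/t4.png",cv2.resize(p[150:360,80:260],None,fx=2.5,fy=2.5))
k,l,s,c=cv2.connectedComponentsWithStats(((z>84)&(z<98)&(C[...,1]>95)&(C[...,1]<300)&(C[...,0]>425)&(C[...,0]<565)).astype(np.uint8))
for i in range(1,k):
    if s[i,4]>100: q=C[l==i]; print(c[i].round(),s[i,4],np.round(cv2.minEnclosingCircle(q[:,:2].astype(np.float32))[0],1),np.percentile(q[:,2],[2,50,98]).round(1))
E
```

```text
time: 20.93
tool_pos: [640.4, -20.6, 215.4]
tcp_rot: [-180.0, -0.1, 177.1]
ft_force: [0.7, 0.1, 0.2]
finger_gap: 85.2
grip_force: 0.0
time: 21.18
tool_pos: [637.9, -19.4, 216.8]
tcp_rot: [180.0, -0.0, 177.1]
ft_force: [-0.1, -0.5, 0.2]
finger_gap: 85.2
grip_force: 0.0
[136. 274.] 392 [533.2 255.6] [91.6 94.5 97.1]
[207. 280.] 244 [529.  137.3] [85.2 94.4 97.1]
[129. 318.] 313 [454.  258.6] [91.9 94.7 97.4]
[201. 324.] 301 [449.2 136.1] [88.4 94.5 97.6]
```

View pics/t4.png

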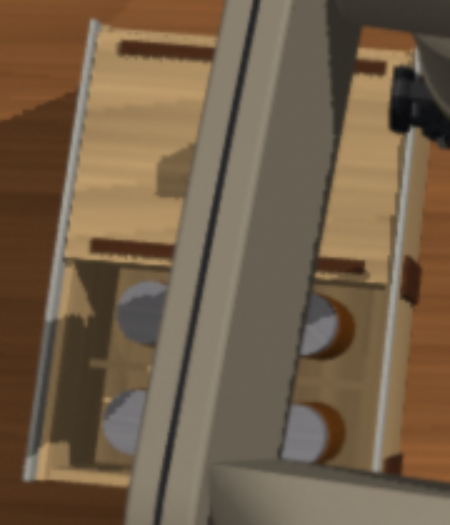

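All four lids sit level at z≈94.5, so the four jars stand on the floor. In the crop, parts of all four show on either side of the arm. Now I go to the cover handle.

```bash
python3 -m handwheel '[[0,0.01,0,0,0,0,0.0854],[0,0.025,0,0,0,0,0.0854],[-0.002,0.035,0,0,0,0,0.0854],[0,0.038,0,0,0,0,0.0854],[0,0.038,0,0,0,0,0.0854],[0,0.033,0,0,0,0,0.0854],[0,0.022,0,0,0,0,0.0854],[0,0.01,0,0,0,0,0.0854]]'
python3 -m handwheel '[[0,0,0,0,0,0,0.0854],[0,0,0,0,0,0,0.0854],[0,0,0,0,0,0,0.0854],[0,0,0,0,0,0,0.0854]]'
```

```text
time: 21.9
tool_pos: [650.3, 194.6, 217.3]
tcp_rot: [179.9, 0.0, 177.3]
ft_force: [-0.1, -0.5, -0.5]
finger_gap: 85.4
grip_force: 0.0
time: 22.23
tool_pos: [651.6, 188.3, 217.0]
tcp_rot: [-180.0, 0.0, 177.0]
ft_force: [0.6, -0.2, -0.2]
finger_gap: 85.4
grip_force: 0.0
```

```bash
python3 -m handwheel '[[0,0,0.008,0,0,0,0.0854],[0,0,0.018,0,0,0,0.0854],[0,0,0.022,0,0,0,0.0854],[0,0,0.018,0,0,0,0.0854],[0,0,0.012,0,0,0,0.0854],[0,0,0.005,0,0,0,0.0854],[0,0,0,0,0,0,0.0854],[0,0,0,0,0,0,0.0854]]'
python3 -m handwheel '[[0,0,0,0,0,0,0.035],[0,0,0,0,0,0,0.035],[0,0,0,0,0,0,0.035],[0,0,0,0,0,0,0.035],[0,0,0,0,0,0,0.035],[0,0,0,0,0,0,0.035],[0,0,0,0,0,0,0.035],[0,0,0,0,0,0,0.035]]' 30
```

```text
time: 22.9
tool_pos: [651.8, 189.7, 134.4]
tcp_rot: [180.0, 0.0, 177.0]
ft_force: [0.2, 0.1, 0.6]
finger_gap: 85.8
grip_force: 0.0
time: 23.57
tool_pos: [651.5, 190.0, 133.8]
tcp_rot: [-180.0, -0.0, 177.1]
ft_force: [-0.3, 0.6, 0.0]
finger_gap: 34.6
grip_force: 0.0
```

The fingers met no resistance, so I'll look.

Run:
```python
from h import *
p,d=r.snapshot("scene"); cv2.imwrite("pics/s5.png",cv2.resize(p[130:330,380:580],None,fx=3,fy=3,interpolation=cv2.INTER_CUBIC))
C=cloud("scene",d); z=C[...,2]
h=cv2.cvtColor(p,cv2.COLOR_BGR2HSV)
m=(np.hypot(C[...,0]-651,C[...,1]-190)<70)&(z>114)&(d>0)
for lo in range(114,190,6):
    q=C[m&(z>=lo)&(z<lo+6)]
    if len(q): print(lo,len(q),"x",np.percentile(q[:,0],[2,98]).round(),"y",np.percentile(q[:,1],[2,25,75,98]).round())
```

```text
114 86 x [643. 665.] y [169. 175. 199. 210.]
120 97 x [637. 665.] y [169. 174. 198. 210.]
126 81 x [643. 665.] y [169. 176. 199. 209.]
132 94 x [637. 665.] y [169. 174. 198. 209.]
138 246 x [634. 664.] y [170. 181. 201. 210.]
144 45 x [639. 663.] y [167. 186. 201. 209.]
150 40 x [642. 664.] y [165. 169. 209. 218.]
156 63 x [645. 663.] y [160. 166. 210. 219.]
162 68 x [643. 664.] y [160. 167. 211. 220.]
168 78 x [643. 662.] y [159. 165. 209. 219.]
174 77 x [641. 663.] y [159. 164. 209. 220.]
180 69 x [643. 662.] y [160. 167. 210. 219.]
186 69 x [644. 664.] y [156. 166. 212. 223.]
```

View pics/s5.png

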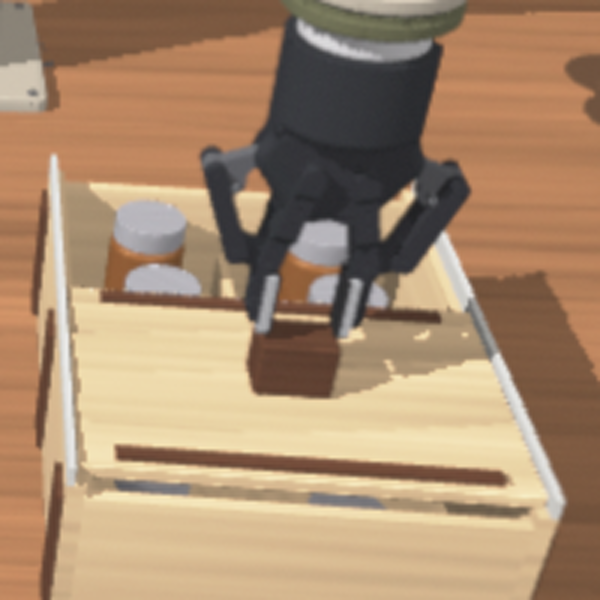

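The picture shows the fingertips closed just above the block, with the tips at z≈146 and crop (262,325) and (345,330). They sit higher than the stated reach. I'll open, go 24 mm lower and close again.

```bash
python3 -m handwheel '[[0,0,0,0,0,0,0.07],[0,0,0,0,0,0,0.07],[0,0,0,0,0,0,0.07],[0,0,0,0,0,0,0.07],[0,0,0.006,0,0,0,0.07],[0,0,0.01,0,0,0,0.07],[0,0,0.006,0,0,0,0.07],[0,0,0.002,0,0,0,0.07]]'
python3 -m handwheel '[[0,0,0,0,0,0,0.07],[0,0,0,0,0,0,0.035],[0,0,0,0,0,0,0.035],[0,0,0,0,0,0,0.035],[0,0,0,0,0,0,0.035],[0,0,0,0,0,0,0.035],[0,0,0,0,0,0,0.035],[0,0,0,0,0,0,0.035]]' 40
```

```text
time: 24.28
tool_pos: [650.1, 189.7, 107.0]
tcp_rot: [-179.9, -0.2, 177.1]
ft_force: [-0.4, 0.1, -0.5]
finger_gap: 69.8
grip_force: 0.0
time: 24.95
tool_pos: [651.9, 190.7, 110.6]
tcp_rot: [179.9, 0.1, 177.1]
ft_force: [0.5, 5.8, 3.2]
finger_gap: 43.2
grip_force: 46.8
```

```bash
python3 -m handwheel '[[0.005,0,0,0,0,0,0.035],[0.012,0,0,0,0,0,0.035],[0.02,0,0,0,0,0,0.035],[0.025,0,0,0,0,0,0.035],[0.025,0,0,0,0,0,0.035],[0.025,0,0,0,0,0,0.035],[0.02,0,0,0,0,0,0.035],[0.015,0,0,0,0,0,0.035]]'
python3 -m handwheel '[[0.008,0,0,0,0,0,0.035],[0.004,0,0,0,0,0,0.035],[0.003,0,0,0,0,0,0.035],[0,0,0,0,0,0,0.035],[0,0,0,0,0,0,0.035],[0,0,0,0,0,0,0.035]]'
```

```text
time: 25.62
tool_pos: [504.1, 198.3, 110.5]
tcp_rot: [179.9, 0.1, 177.1]
ft_force: [3.4, 7.2, 0.7]
finger_gap: 43.4
grip_force: 46.9
time: 26.12
tool_pos: [493.8, 198.9, 110.6]
tcp_rot: [179.9, 0.5, 177.0]
ft_force: [22.0, 7.6, -13.9]
finger_gap: 43.2
grip_force: 45.7
```

After 158 mm of travel the force rose to 22 N. Before releasing, I'll check whether that is the stop by finding the cover's edges against the crate.

Run:
```python
from h import *
p,d=r.snapshot("scene"); C=cloud("scene",d); z=C[...,2]; cv2.imwrite("pics/s6.png",cv2.resize(p[150:350,370:580],None,fx=2.8,fy=2.8,interpolation=cv2.INTER_CUBIC))
def cr(q): # crate axes about my centre estimate
    a=np.radians(-2.95); v=q[:,:2]-[575.4,194.4]; return v@np.array([[np.cos(a),-np.sin(a)],[np.sin(a),np.cos(a)]])
q=C[(z>104)&(z<112)&(d>0)&(np.abs(C[...,1]-200)<80)&(C[...,0]>350)&(C[...,0]<780)]; print("cover x",np.percentile(cr(q)[:,0],[0,1,50,99,100]).round(1),len(q))
q=C[(z>80)&(z<97)&(d>0)&(np.abs(C[...,1]-200)<100)&(C[...,0]>350)&(C[...,0]<780)]; x=cr(q)[:,0]; h,e=np.histogram(x,np.arange(-190,190,6)); print("z80-97",[(int(b),int(n)) for b,n in zip(e,h) if n>5])
d0=np.load("scene0.npy");C=cloud("scene",d0);z=C[...,2]
q=C[(z>104)&(z<112)&(d0>0)&(np.abs(C[...,1]-200)<80)&(C[...,0]>350)&(C[...,0]<780)]; print("start cover x",np.percentile(cr(q)[:,0],[0,1,50,99,100]).round(1))
print(r.sense()["ft_force"],r.sense()["tool_pos"])
```

```text
cover x [-168.9 -160.8  -57.7    1.5    3.9] 2995
z80-97 [(-34, 9), (-28, 20), (-16, 26), (-10, 253), (-4, 669), (152, 12), (158, 352), (164, 904)]
start cover x [-16.5  -6.1  96.  159.3 161. ]
[ 21.59337252   8.30158765 -12.55898348] [493.81592334 198.86668851 110.62419767]
```

View pics/s6.png

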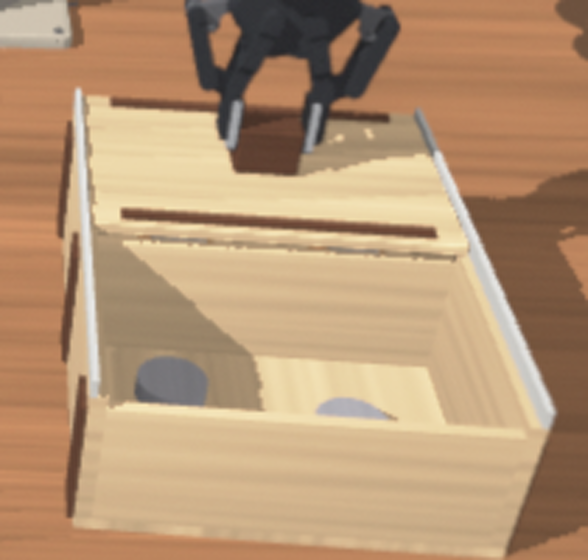

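The cover now spans -169 to +4 mm in crate x, which matches the crate's end wall and the partition. In the picture the far store is fully uncovered. A small extra push will confirm the stop.

```bash
python3 -m handwheel '[[0.002,0,0,0,0,0,0.035],[0.001,0,0,0,0,0,0.035],[0,0,0,0,0,0,0.035],[0,0,0,0,0,0,0.035]]'
```

```text
time: 26.5
tool_pos: [493.5, 198.9, 110.7]
tcp_rot: [179.8, 0.8, 177.0]
ft_force: [36.9, 8.4, -24.4]
finger_gap: 43.1
grip_force: 45.7
```

It is a hard stop. I'll relax the push, release and rise.

```bash
python3 -m handwheel '[[-0.003,0,0,0,0,0,0.035],[-0.003,0,0,0,0,0,0.035],[0,0,0,0,0,0,0.035],[0,0,0,0,0,0,0.05],[0,0,0,0,0,0,0.06],[0,0,0,0,0,0,0.07],[0,0,0,0,0,0,0.07],[0,0,0,0,0,0,0.07]]'
python3 -m handwheel '[[0,0,-0.006,0,0,0,0.07],[0,0,-0.015,0,0,0,0.07],[0,0,-0.025,0,0,0,0.07],[0,0,-0.03,0,0,0,0.07],[0,0,-0.03,0,0,0,0.07],[0,0,-0.02,0,0,0,0.07],[0,0,-0.01,0,0,0,0.07],[0,0,0,0,0,0,0.07]]'
python3 -m handwheel '[[0,0,0,0,0,0,0.07],[0,0,0,0,0,0,0.07],[0,0,0,0,0,0,0.07],[0,0,0,0,0,0,0.07],[0,0,0,0,0,0,0.07],[0,0,0,0,0,0,0.07],[0,0,0,0,0,0,0.07],[0,0,0,0,0,0,0.07]]'
python3 - <<'E'
from h import *
p,d=r.snapshot("scene"); C=cloud("scene",d); z=C[...,2]
a=np.radians(-2.95); q=C[(z>104)&(z<112)&(d>0)&(np.abs(C[...,1]-200)<80)&(C[...,0]>350)&(C[...,0]<780)]
print("cover far/near edge",np.percentile((q[:,:2]-[575.4,194.4])@[np.cos(a),np.sin(a)],[0,1,99,100]).round(1))
E
```

```text
time: 27.17
tool_pos: [492.5, 197.8, 109.7]
tcp_rot: [-180.0, -0.0, 177.1]
ft_force: [0.5, -0.1, -0.2]
finger_gap: 69.9
grip_force: 0.0
time: 27.83
tool_pos: [494.1, 198.5, 249.2]
tcp_rot: [179.9, 0.3, 177.1]
ft_force: [0.4, 0.5, -0.4]
finger_gap: 70.0
grip_force: 0.0
time: 28.5
tool_pos: [492.6, 198.1, 245.7]
tcp_rot: [-180.0, -0.0, 177.1]
ft_force: [0.7, -0.5, -0.3]
finger_gap: 70.1
grip_force: 0.0
cover far/near edge [-170.6 -161.5    1.9    3.9]
```

The cover stayed closed after the release and the gripper is clear, so I'm handing in.

```bash
python3 -c "
from bench import r
print(r.hand_in())"
```

```text
the job is handed in; nothing more can be done
None
```

I handed the job in at about 28.5 s: both jars stand upright in the two empty cells, the cover is closed against its stop, the packed jars and bystanders were left alone, and no verdict came back.

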